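# Stow the refill cans and uncap the torch gas cylinder

## Robot

A 7-joint arm with a two-finger parallel gripper is mounted at the origin on the work surface. World frame = base frame: x ahead of the robot, y to its left, z up, the work surface at z = 0. Lengths are in mm, angles in rad, forces in N, time in s.
With the tool pointing down it reaches from about 425 to 875 mm from the base axis. Payload 8.4 kg.
Tool frame: the origin (TCP) lies at the very end of the fingers, on their centre line; the grasp point (between the pads) lies arm.pinch_z behind it (arm.pinch_z is the distance from the TCP to the grasp point, in mm); z points along the fingers, y is the direction in which the jaws open and shut (so a half turn about z gives the same grasp; the last joint's range is limited). The gripper opens to 85 mm and grips with 20 to 120 N. Pads are 22 mm wide; open, the fingers measure 114 mm over their backs; the gripper's body (76 mm by 85 mm) begins 54 mm behind the grasp point. The pads swing forward as they close: fully open they stand 13 mm farther back than shut.
Start: joints at [-1.429, 0.333, 0.04, 1.465, -0.013, 1.343, -0.059], TCP at [155.015, 631.217, 231.308] pointing down, gripper open.
Joint ranges: [-2.58, 2.58], [-0.38, 2.09], [-1.3, 1.39], [0.25, 2.4], [-1.5, 4.64], [0.08, 2.09], [-2.65, 2.65]. Speed limits (rad/s): [2.22, 2.22, 2.79, 2.79, 3.14, 3.14, 3.14].

## Interface

Orientations are given as a unit quaternion [w, x, y, z].
In Python, from workcell import arm, optics gives the robot as it stands. The module is installed in compiled form; this text tells all that it offers.
- The arm moves only by the tool step_arm, never from a script. Its argument "targets" is a list of rows, each a list of 7 numbers: the turn, a rotation vector about the world's x, y, z in degrees, then the shift along the world's x, y, z in mm, then the opening, from -1 (shut) to 1 (fully open). A call has 1 to 5 rows; each row shifts and turns the commanded pose from where the row before left it; what a row does not reach is not made up. A row lasts 1/12 s, in which the tool goes at most 41.7 mm and 7.16 degrees, less where a joint would pass 70% of its speed; a pose out of reach is approached as far as the arm can. A call is refused whole if a number of a shift passes 41.7 or a number of a turn 7.16, either way. A call with a gripper value outside its range is refused whole. The fingers move at their own pace and stop on an object; "squeeze" is the grip in N (left out, the last holds). Time passes only in rows, so rows that do not move let the fingers close. It gives the time, the measured TCP pose, the force and the opening at its end, in the units of the state.
- arm.read_state(): the state, without advancing time (a new reading comes with each control period).
- optics.camera(name): name is "scene" or "top" or "wrist"; returns the picture (400x640x3 uint8, red, green, blue); there is no depth.
- optics.calibration(name): a dict with "K" (3x3 intrinsics, pixels), "distortion" ([k1, k2, p1, p2, k3] as OpenCV has them; the pictures are not rectified), "R" (3x3) and "t" (3): a world point X has camera coordinates R X + t. Camera axes: x right, y down, z forward; pixel columns grow to the right and rows downward; lengths in mm; the calibration is good to about 2 mm. A picture is of the moment at which its call begins: read the wrist's pose just before it. calibration takes no time and is no camera call; for the wrist camera it gives the pose at the moment of the call.
- arm.close_job(): hands the job in, once; it reports no verdict.
The state is a dict: "time_s": time; "joint_pos": joint angles; "dq": joint speeds; "joint_efforts": joint torques, N m; "eef_pos": TCP position; "tool_rot": TCP orientation; "contact_force": force on the tool from outside, world axes, zero at the start; "wrist_torque": the same for the moment, N m; "width": finger opening in mm.
Only numpy, scipy, OpenCV 4.12 (cv2) and the standard library are available. Lean on these libraries where they do the work, as an engineer would, in place of code of your own. Each camera call takes 0.05 s, during which the arm holds its last target.

## Task

Get the sugar-work torch ready: first stand the two loose tall refill cans upright in empty cells of the divided crate, one per cell. Then unscrew the black guard cap from the gas cylinder clamped in the bench bracket - fuel-gas caps are often left-hand, so try it one way and, if it stops hard, the other - lift it off and finish holding it in the gripper, well clear above the valve, without letting go. Leave everything else where it stands.

Things in the scene. Friction and masses are not known exactly. Their poses are not given: they have to be found in the camera images.
- can_a_mid (a point): one of two tall aluminium torch-refill gas cans standing loose on the worktop: diameter 46 mm up to 120 mm above its foot, then a sloping shoulder and a narrow white nipple cap (diameter 27), 150 mm tall overall, about 160 g. The point is on its axis, half-way up (75 mm above its foot); z is up along the can.
- can_b_mid (a point): the other tall refill can, identical to the first; same point and axes.
- crate: fixed grey crate, six cells, 2 along its x by 3 along its y; outside 134 (x) by 196 (y) by 75 mm high, rim lip 5 mm wider all round, walls and floor 5, dividers 64 high. Origin: centre of its underside. Cell centres: x = +-32, y = -64, 0, +64 mm in its frame; cells 59 mm square inside. (x+, y-), (x-, 0), (x+, y+) hold short cartridges; (x-, y-), (x+, 0), (x-, y+) are empty.
- short_0_mid (a point): a short aluminium gas cartridge (diameter 46, height 88, white nipple cap) standing in the crate; the point is at its centre, half-way up. It stays where it is.
- short_1_mid (a point): a short aluminium gas cartridge (diameter 46, height 88, white nipple cap) standing in the crate; the point is at its centre, half-way up. It stays where it is.
- short_2_mid (a point): a short aluminium gas cartridge (diameter 46, height 88, white nipple cap) standing in the crate; the point is at its centre, half-way up. It stays where it is.
- cylinder: fixed upright grey refillable gas cylinder, diameter 100, shoulder from 140 to 176 mm, clamped in a dark steel bench bracket (U-shaped foot about 160 mm square, band round the cylinder 100 mm up, post beside it 120 mm high). Origin: centre of its foot, on the worktop; z is its axis. An identical capped cylinder without a bracket stands farther from the robot: it is only a spare, leave it alone.
- valve_mouth (a point): top end of that cylinder's upright brass valve neck, on its axis, 225 mm above the worktop, under the cap at the start. Neck 26 across, with a coarse two-start thread 41 across in its upper 19 mm; its hand differs from one cylinder to the next and is hidden by the cap. The wrong way the cap meets a hard stop within 6 degrees and cannot be pulled off.
- cap_mid (a point): black ribbed round plastic guard cap on that valve, mouth down: outside diameter 52, height 35, 60 g, 195 to 230 mm above the worktop. Point at its centre, half-way up; z up its axis. Turned the right way it goes freely and is off the thread after about a quarter turn (1.2 to 1.9 rad, then a stop); it keeps its height while turned (1 to 3 mm play), then lifts off straight up, clear after 35 mm.
- torch: burner head of the torch, brass and steel, lying on the worktop, about 175 long; bystander. Origin at its middle, on the underside.
- mould: red eight-sided casting mould, 140 across, 85 high; bystander. Origin: centre of its underside.
- palette_knife: palette knife with a black handle, 260 long, lying flat; bystander. Origin: underside, near its middle.
Things that resemble listed ones, but are neither listed nor needed, are in the scene too. What is shaped like the part that bears can_a_mid but blue or red is not meant.

How it is judged:
By the outcome, as a careful person would: the job done as asked, in the order asked, and still so for the second after the job is handed in, while the arm keeps its last pose, push and grip.
It also fails if it takes over 67 s, if anything falls off the work surface, if the arm or the gripper's body presses on something with over 40 N, if the wrist force passes 120 N, or if a joint passes its speed limit or range.

## Working session

There is one attempt and no reset: what is moved stays moved. The work goes in short steps, Python scripts to look and compute and a tool call to move; the robot and the scene stay as the last step left them, time stands still between calls to the robot, and variables do not carry over. Pictures are saved under pics/ and viewed, and the job is handed in when it is done.

Besides the shell and the picture viewer there is one more tool, called after ">>>" as name(argument=value, ...) on one line, values as JSON. step_arm: Moves the arm, as the interface text tells. Its arguments: {"type":"object","properties":{"targets":{"type":"array"},"squeeze":{"type":"number"}},"required":["targets"]}

```bash
mkdir -p pics
python3 - <<'E'
from workcell import arm, optics
import cv2
s=arm.read_state();print({k:s[k] for k in('time_s','eef_pos','tool_rot','contact_force','width')},arm.pinch_z)
for n in('scene','top','wrist'):
    c=optics.calibration(n);print(n,c)
    cv2.imwrite(f'pics/{n}0.png',optics.camera(n)[:,:,::-1])
E
```

```text
{'time_s': 0.0, 'eef_pos': array([154.95407457, 630.77741354, 230.38418288]), 'tool_rot': array([-3.60239853e-05,  1.20142265e-01,  9.92756323e-01, -8.46742800e-04]), 'contact_force': array([-0.47780883,  0.2595253 ,  0.09069576]), 'width': 85.27090445833284} 18.700000000000003
scene {'K': array([[411.91974677,   0.        , 318.9237355 ],
       [  0.        , 411.91974677, 205.35070973],
       [  0.        ,   0.        ,   1.        ]]), 'distortion': array([0.00608695, 0.        , 0.        , 0.        , 0.        ]), 'R': array([[ 0.05649064,  0.99817619,  0.02128596],
       [ 0.59566585, -0.01658587, -0.80306109],
       [-0.80124341,  0.05804476, -0.59551641]]), 't': array([  47.04469706, -174.55334518, 1872.33137178])}
top {'K': array([[374.05288881,   0.        , 317.65186884],
       [  0.        , 374.05288881, 203.12132785],
       [  0.        ,   0.        ,   1.        ]]), 'distortion': array([-0.01295343,  0.        ,  0.        ,  0.        ,  0.        ]), 'R': array([[ 0.13420182, -0.990935  , -0.00613921],
       [-0.97090376, -0.13024401, -0.20095371],
       [ 0.19833247,  0.03292894, -0.9795815 ]]), 't': array([-115.75917805,  541.92343653,  983.04149071])}
wrist {'K': array([[342.96231117,   0.        , 320.31190748],
       [  0.        , 342.96231117, 203.20666903],
       [  0.        ,   0.        ,   1.        ]]), 'distortion': array([-0.06509329,  0.        ,  0.        ,  0.        ,  0.        ]), 'R': array([[ 2.38272615e-01,  9.71198124e-01,  6.04832214e-04],
       [ 9.25065819e-01, -2.27144139e-01,  3.04399031e-01],
       [ 2.95769152e-01, -7.19704435e-02, -9.52544416e-01]]), 't': array([-649.96423557,  -39.63971928,  378.68410186])}
```

View pics/scene0.png

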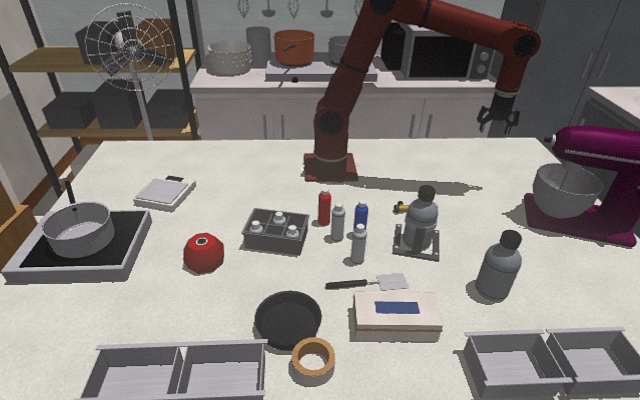

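View pics/top0.png

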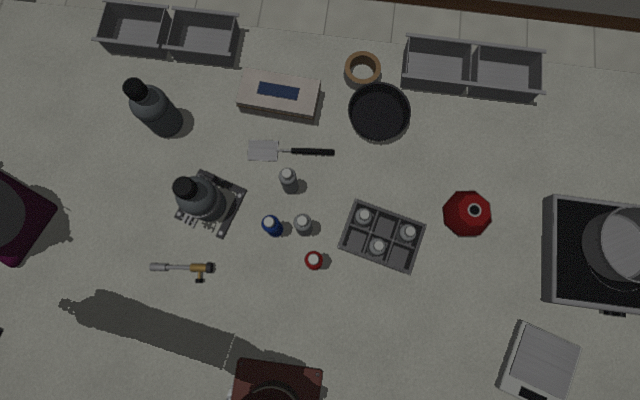

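View pics/wrist0.png

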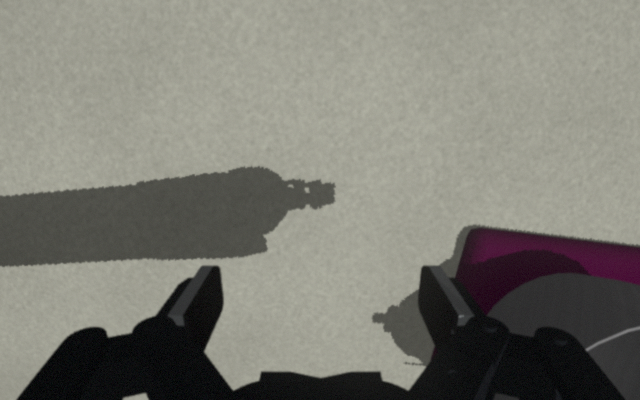

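The wrist view shows only the arm's shadow. Candidates in the top view are grey cans at (288,180) and (303,224), blue at (271,225) and red at (313,260). The two grey ones fit the description. The bracketed cylinder has its cap at (185,188), and the spare's cap is at (134,89). I'll enlarge to confirm.

Run:
```python
import cv2,numpy as np
a=cv2.imread('pics/top0.png')[140:290,150:440];b=cv2.imread('pics/scene0.png')[170:290,220:460]
a=cv2.resize(a,None,fx=2.7,fy=2.7,interpolation=cv2.INTER_CUBIC);b=cv2.resize(b,None,fx=3.3,fy=3.3,interpolation=cv2.INTER_CUBIC)
cv2.imwrite('pics/ct0.png',a);cv2.imwrite('pics/cs0.png',b)
```

```text
(no output)
```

View pics/ct0.png

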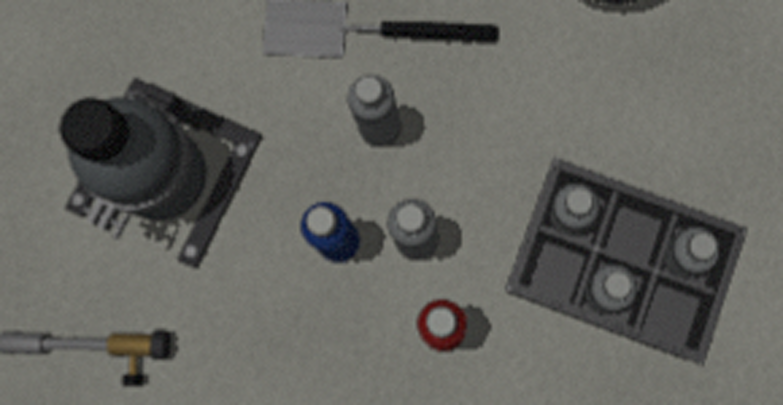

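View pics/cs0.png

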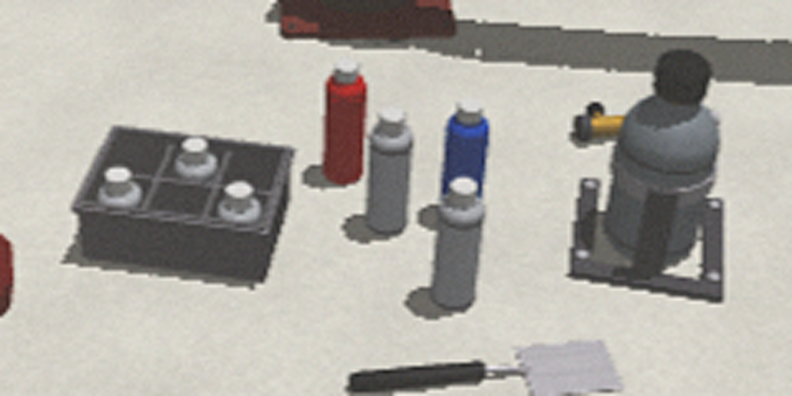

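Both grey cans are confirmed: they are tall, with white caps and plain aluminium bodies, at crops (369,88) and (410,216). The cylinder with the bracket is the left one. Next I'll triangulate.

```bash
cat > h.py <<'E'
import numpy as np,cv2
from scipy.optimize import least_squares
from scipy.spatial.transform import Rotation as Ro
from workcell import arm,optics
def ray(c,uv):
    p=cv2.undistortPoints(np.array([[uv]],float),c['K'],c['distortion'])[0,0]
    o=-c['R'].T@c['t'];d=c['R'].T@np.array([p[0],p[1],1]);return o,d
def onz(c,uv,z):
    o,d=ray(c,uv);return o+d*(z-o[2])/d[2]
def proj(c,X):
    return cv2.projectPoints(np.atleast_2d(np.array(X,float)),cv2.Rodrigues(c['R'])[0],c['t'],c['K'],c['distortion'])[0][:,0]
def st():
    s=arm.read_state();print('t',round(s['time_s'],2),'p',s['eef_pos'].round(1),'F',s['contact_force'].round(1),'w',round(s['width'],1),'T',s['wrist_torque'].round(2))
    q=s['tool_rot'];R=Ro.from_quat([q[1],q[2],q[3],q[0]]).as_matrix();print('y axis ang',np.degrees(np.arctan2(R[1,1],R[0,1])).round(1),'z',R[:,2].round(3),'j',s['joint_pos'].round(2));return s
E
python3 - <<'E'
from h import *
ct=optics.calibration('top');cs=optics.calibration('scene')
T=lambda u,v:((u+.5)/2.7-.5+150,(v+.5)/2.7-.5+140)
S=lambda u,v:((u+.5)/3.3-.5+220,(v+.5)/3.3-.5+170)
for n,t,s,z in [('A',(370,88),(463,183),150),('B',(410,216),(391,114),150),('red',(441,319),(347,71),150),('blue',(320,219),(469,108),150),('cap',(92,122),(683,62),230)]:
    print(n,'top',onz(ct,T(*t),z).round(1),'scene',onz(cs,S(*s),z).round(1))
ptsT=[T(556,160),T(747,229),T(704,363),T(507,291)]
W=np.array([onz(ct,p,75) for p in ptsT]);print(W.round(1))
for c in [W]:
    rect=np.array([[72,103],[72,-103],[-72,-103],[-72,103]])
    f=lambda p:((rect@np.array([[np.cos(p[2]),-np.sin(p[2])],[np.sin(p[2]),np.cos(p[2])]]).T+p[:2])-c[:,:2]).ravel()
    r=least_squares(f,[c[:,0].mean(),c[:,1].mean(),0]);print(r.x,np.degrees(r.x[2]),r.fun.round(1))
PS=[S(292,149),S(116,127),S(74,206),S(268,236)]
print(np.array([onz(cs,p,75) for p in PS]).round(1))
a=r.x[2];R=np.array([[np.cos(a),-np.sin(a)],[np.sin(a),np.cos(a)]])
for xy in [(-32,-64),(32,0),(-32,64)]:print(xy,(R@xy+r.x[:2]).round(1))
E
```

```text
A top [602.5  43.7 150. ] scene [601.5  45.7 150. ]
B top [486.1 -11.4 150. ] scene [488.4 -13.  150. ]
red top [396.6 -52.6 150. ] scene [409.9 -52.8 150. ]
blue top [472.3  70.6 150. ] scene [480.2  68.6 150. ]
cap top [518.6 266.6 230. ] scene [518.6 268.3 230. ]
[[ 573.7 -143.9   75. ]
 [ 529.1 -340.2   75. ]
 [ 392.8 -309.    75. ]
 [ 436.4 -111.2   75. ]]
[ 4.82984798e+02 -2.26090689e+02 -2.23016154e-01] -12.77788440810598 [ 2.3  2.4  1.3 -2.3 -2.8 -1.6 -0.8  1.5]
[[ 447.4 -112.4   75. ]
 [ 402.6 -303.4   75. ]
 [ 535.  -336.8   75. ]
 [ 587.1 -141.2   75. ]]
(-32, -64) [ 437.6 -281.4]
(32, 0) [ 514.2 -233.2]
(-32, 64) [ 465.9 -156.6]
```

Fixes: can A (602,45), can B (487,−12), crate centre (484,−226) at −12.8°, and cap axis (518.6,267.5). The top and scene views agree within 2 mm. I'll put the cans in the two corner cells, with the jaws diagonal so they pass between the shorts. B comes first, at jaw angle about −28°.

>>> step_arm(targets=[[0,0,-5.2,20,-30,12,1],[0,0,-5.2,20,-30,12,1],[0,0,-5.2,20,-30,12,1],[0,0,-5.2,20,-30,12,1],[0,0,-5.2,20,-30,12,1]], squeeze=40)

```text
time_s: 0.57
eef_pos: [255.7, 479.5, 291.6]
tool_rot: [-0.0, 0.342, 0.94, -0.0]
contact_force: [0.6, 0.6, 0.8]
width: 85.5
```

>>> step_arm(targets=[[0,0,-5.2,20,-33,0,1],[0,0,-5.2,20,-33,0,1],[0,0,-5.2,20,-33,0,1],[0,0,-5.2,20,-33,0,1],[0,0,-5.2,20,-33,0,1]])

```text
time_s: 0.98
eef_pos: [355.5, 314.3, 291.2]
tool_rot: [-0.0, 0.545, 0.838, 0.0]
contact_force: [0.7, 0.1, 0.0]
width: 85.5
```

>>> step_arm(targets=[[0,0,-5.2,14,-33,0,1],[0,0,-5.2,14,-33,0,1],[0,0,-5.2,14,-33,0,1],[0,0,-5.2,14,-33,0,1],[0,0,-5.2,14,-33,0,1]])

```text
time_s: 1.4
eef_pos: [425.2, 149.4, 291.3]
tool_rot: [-0.0, 0.72, 0.694, 0.0]
contact_force: [1.8, 0.4, 0.0]
width: 85.1
```

>>> step_arm(targets=[[0,0,-5.2,5,-32,0,1],[0,0,-5.2,5,-32,0,1],[0,0,-5.2,5,-32,0,1],[0,0,-5.2,5,-32,0,1],[0,0,-5.2,5,-32,0,1]])

```text
time_s: 1.82
eef_pos: [449.8, -10.5, 291.3]
tool_rot: [-0.0, 0.857, 0.515, 0.0]
contact_force: [0.4, 1.3, -0.5]
width: 85.8
```

>>> step_arm(targets=[[0,0,0,20,0,0,1],[0,0,0,17,0,0,1],[0,0,0,0,0,0,1]])

```text
time_s: 2.07
eef_pos: [488.8, -9.1, 291.1]
tool_rot: [0.001, 0.857, 0.516, 0.0]
contact_force: [0.7, 0.9, 0.1]
width: 85.5
```

Run:
```python
from h import *
st();c=optics.calibration('wrist');im=optics.camera('wrist');cv2.imwrite('pics/w1.png',im[:,:,::-1])
for n,X in [('B',(487,-12,150)),('A',(602,44.7,150)),('red',(403,-52.7,150)),('Bfoot',(487,-12,0))]:print(n,proj(c,X).round(0))
```

```text
t 2.07 p [488.8  -9.1 291.1] F [0.7 0.9 0.1] w 85.5 T [-0.    0.04  0.01]
y axis ang -27.9 z [ 0.001 -0.001 -1.   ] j [-0.8  -0.07  0.7   1.78  0.05  1.42 -0.59]
B [[320. 193.]]
A [[416.  66.]]
red [[260. 271.]]
Bfoot [[320. 161.]]
```

View pics/w1.png

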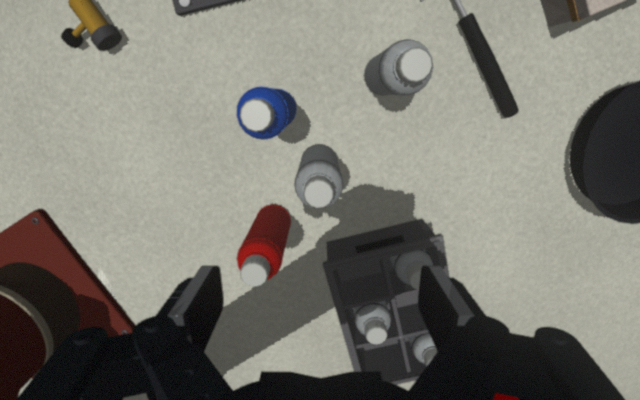

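The wrist view shows can B's cap at (319,193), against a predicted (320,193). A is at (415,65), against (416,66). Descending.

>>> step_arm(targets=[[0,0,0,-2,-3,-35,1],[0,0,0,0,0,-35,1],[0,0,0,0,0,-35,1],[0,0,0,0,0,-35,1],[0,0,0,0,0,-35,1]])

```text
time_s: 2.53
eef_pos: [484.0, -11.4, 114.9]
tool_rot: [-0.0, 0.856, 0.517, 0.0]
contact_force: [0.1, 0.4, -0.6]
width: 85.5
```

>>> step_arm(targets=[[0,0,0,0,0,-20,1],[0,0,0,0,0,-12,1],[0,0,0,0,0,0,0],[0,0,0,0,0,0,-1],[0,0,0,0,0,0,-1]])

```text
time_s: 2.95
eef_pos: [485.4, -11.5, 85.3]
tool_rot: [0.0, 0.856, 0.517, 0.001]
contact_force: [0.1, 0.6, 0.4]
width: 51.6
```

>>> step_arm(targets=[[0,0,0,0,0,0,-1],[0,0,0,0,0,0,-1],[0,0,0,0,0,0,-1]])

```text
time_s: 3.2
eef_pos: [485.8, -11.6, 85.7]
tool_rot: [-0.0, 0.856, 0.517, 0.001]
contact_force: [-1.7, 0.4, 8.0]
width: 45.4
```

>>> step_arm(targets=[[0,0,0,0,0,10,-1],[0,0,0,0,0,25,-1],[0,0,0,0,0,30,-1],[0,0,0,0,0,30,-1],[0,0,0,0,0,20,-1]])

```text
time_s: 3.62
eef_pos: [485.7, -12.2, 202.9]
tool_rot: [0.0, 0.856, 0.516, 0.001]
contact_force: [0.6, -0.5, -2.1]
width: 44.7
```

>>> step_arm(targets=[[0,0,-4,0,-15,0,-1],[0,0,-6.5,-5,-30,0,-1],[0,0,-7,-6,-38,0,-1],[0,0,-7,-5,-38,0,-1],[0,0,-5.5,-4,-24,0,-1]])

```text
time_s: 4.03
eef_pos: [464.0, -160.7, 200.5]
tool_rot: [0.0, 0.962, 0.273, 0.001]
contact_force: [0.6, 0.2, -1.7]
width: 45.0
```

>>> step_arm(targets=[[0,0,0,0,0,0,-1],[0,0,0,0,0,0,-1]])

```text
time_s: 4.2
eef_pos: [464.5, -158.5, 200.1]
tool_rot: [-0.0, 0.961, 0.276, 0.0]
contact_force: [0.0, 0.0, -1.9]
width: 45.0
```

Run:
```python
from h import *
st();c=optics.calibration('wrist')
cv2.imwrite('pics/w2.png',optics.camera('wrist')[:,:,::-1]);im=optics.camera('top')[:,:,::-1]
cv2.imwrite('pics/t2.png',cv2.resize(im[140:290,250:440],None,fx=4,fy=4,interpolation=cv2.INTER_CUBIC))
im=optics.camera('scene')[:,:,::-1]
cv2.imwrite('pics/s2.png',cv2.resize(im[150:270,220:400],None,fx=4.4,fy=4.4,interpolation=cv2.INTER_CUBIC))
```

```text
t 4.2 p [ 464.5 -158.5  200.1] F [ 0.   0.  -1.9] w 45.0 T [ 0.07 -0.08  0.01]
y axis ang -58.0 z [ 0.001  0.    -1.   ] j [-0.64 -0.    0.89  1.92  0.    1.22 -0.76]
```

View pics/w2.png

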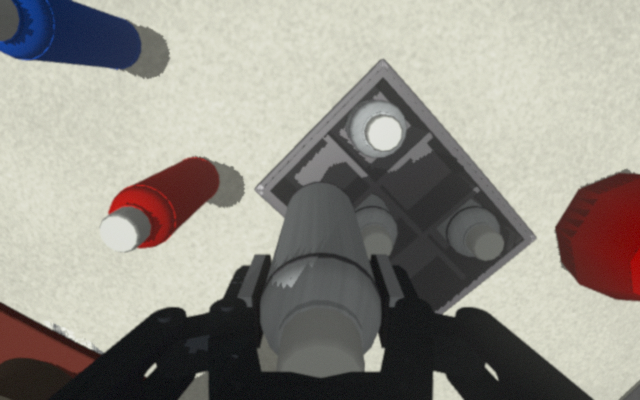

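View pics/t2.png

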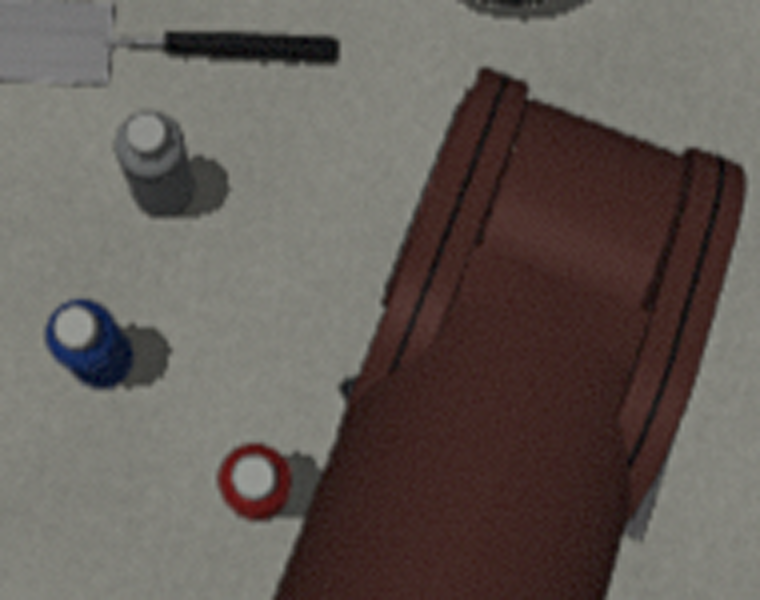

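View pics/s2.png

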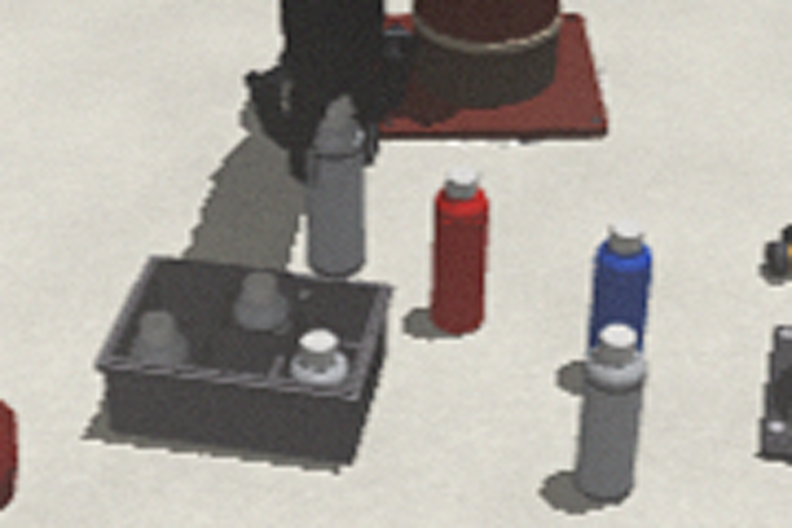

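The wrist view shows the held can hanging vertical over the left near cell. Rim corners are visible at (381,60), (258,188) and (536,238), so I'll use those to cross-check the crate pose.

Run:
```python
from h import *
c=optics.calibration('wrist')
for p in [(381,60),(258,188),(536,238)]:print(onz(c,p,75).round(1))
# predicted can foot & cell
a=np.radians(-12.8);R=np.array([[np.cos(a),-np.sin(a)],[np.sin(a),np.cos(a)]])
for x0 in [(483,-226)]:
    for k in [(72,103),(-72,103),(72,-103)]:
        print(k,(R@k+x0).round(1),proj(c,[*(R@k+x0),75]).round(0))
```

```text
[ 575.9 -138.    75. ]
[ 443.3 -109.8   75. ]
[ 532.9 -334.6   75. ]
(72, 103) [ 576.  -141.5] [[385.  63.]]
(-72, 103) [ 435.6 -109.6] [[253. 196.]]
(72, -103) [ 530.4 -342.4] [[540. 245.]]
```

Run:
```python
from h import *
cw=optics.calibration('wrist');ct=optics.calibration('top')
def draw(im,c,x0,deg,col,f,off):
    a=np.radians(deg);R=np.array([[np.cos(a),-np.sin(a)],[np.sin(a),np.cos(a)]])
    def line(k1,k2,z):
        p=proj(c,[[*(R@k1+x0),z],[*(R@k2+x0),z]]);p=((p-off+.5)*f-.5).round().astype(int);cv2.line(im,p[0].tolist(),p[1].tolist(),col,1)
    K=[(72,103),(72,-103),(-72,-103),(-72,103)]
    for i in range(4):line(K[i],K[(i+1)%4],75)
    line((0,-93),(0,93),69)
    for y in(-32,32):line((-62,y),(62,y),69)
for nm,c,sl,off,f in [('w2',cw,(slice(50,320),slice(240,560)),(240,50),2.4),('top0',ct,(slice(190,280),slice(330,435)),(330,190),6)]:
    im=cv2.imread(f'pics/{nm}.png')[sl];im=cv2.resize(im,None,fx=f,fy=f,interpolation=cv2.INTER_CUBIC)
    draw(im,c,np.array([486,-224]),-12.6,(0,255,0),f,np.array(off));cv2.imwrite(f'pics/ov_{nm}.png',im)
```

```text
(no output)
```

View pics/ov_w2.png

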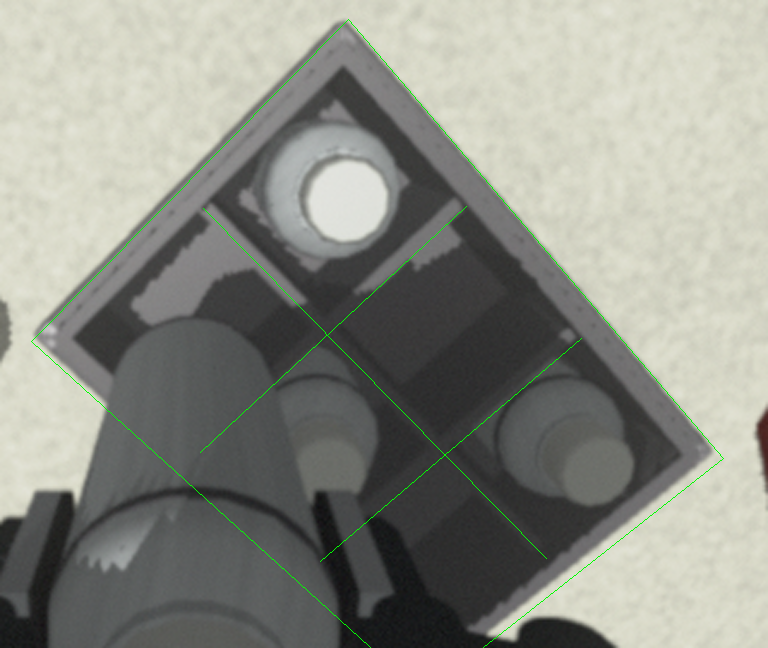

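View pics/ov_top0.png

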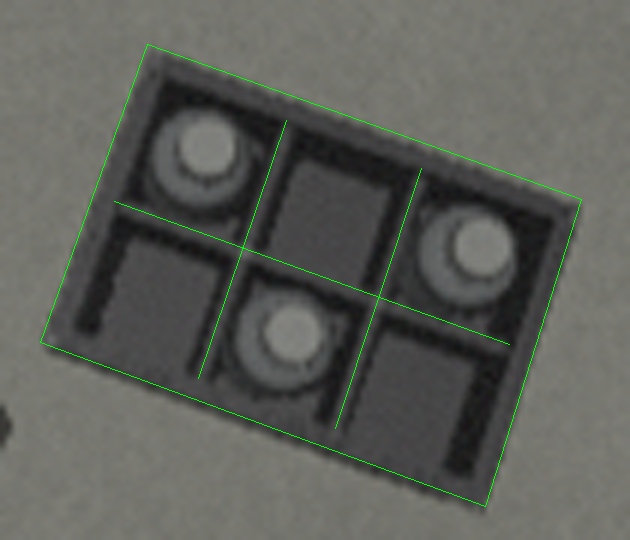

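The overlay fits in both views, giving crate centre (486,−223.5) at −12.6°. The cells are (469,−154) and (441,−279). I'll shift and lower.

>>> step_arm(targets=[[0,0,0,4,4,0,-1],[0,0,0,0,0,-10,-1],[0,0,0,0,0,-20,-1],[0,0,0,0,0,-20,-1],[0,0,0,0,0,-20,-1]])

```text
time_s: 4.77
eef_pos: [469.2, -151.9, 127.9]
tool_rot: [-0.0, 0.961, 0.278, 0.0]
contact_force: [0.2, 0.5, -2.2]
width: 44.9
```

>>> step_arm(targets=[[0,0,0,0,0,-18,-1],[0,0,0,0,0,-12,-1],[0,0,0,0,0,-6,-1],[0,0,0,0,0,-2,-1],[0,0,0,0,0,0,-1]])

```text
time_s: 5.18
eef_pos: [469.1, -152.5, 91.3]
tool_rot: [-0.0, 0.961, 0.278, -0.0]
contact_force: [-0.6, 0.0, -0.8]
width: 45.2
```

>>> step_arm(targets=[[0,0,0,0,0,-1,-1],[0,0,0,0,0,0,0.2],[0,0,0,0,0,0,0.5],[0,0,0,0,0,0,0.5],[0,0,0,0,0,0,0.5]])

```text
time_s: 5.6
eef_pos: [469.3, -152.8, 90.6]
tool_rot: [0.0, 0.961, 0.277, 0.0]
contact_force: [-0.2, -0.3, 0.5]
width: 63.9
```

>>> step_arm(targets=[[0,0,0,0,0,15,0.5],[0,0,0,0,0,35,0.5],[0,0,0,0,0,35,1],[0,0,0,0,0,35,1]])

```text
time_s: 5.93
eef_pos: [468.5, -153.2, 211.7]
tool_rot: [0.0, 0.961, 0.277, -0.0]
contact_force: [1.5, 1.4, -0.5]
width: 85.1
```

>>> step_arm(targets=[[0,0,7,13,20,0,1],[0,0,7,13,20,0,1],[0,0,7,13,20,0,1],[0,0,7,13,20,0,1],[0,0,7,13,20,0,1]])

```text
time_s: 6.35
eef_pos: [534.6, -51.6, 210.5]
tool_rot: [-0.0, 0.831, 0.556, 0.0]
contact_force: [0.1, 0.3, -0.4]
width: 85.4
```

>>> step_arm(targets=[[0,0,7,14,20,0,1],[0,0,7,14,20,0,1],[0,0,7,14,20,0,1],[0,0,7,14,20,0,1],[0,0,7,13,18,0,1]])

```text
time_s: 6.77
eef_pos: [603.7, 46.8, 210.2]
tool_rot: [-0.0, 0.625, 0.78, 0.0]
contact_force: [0.0, -0.2, -1.2]
width: 85.6
```

>>> step_arm(targets=[[0,0,7,0,0,0,1],[0,0,7,0,0,0,1],[0,0,6,0,0,0,1],[0,0,0,0,0,0,1]])

```text
time_s: 7.1
eef_pos: [603.1, 45.2, 210.3]
tool_rot: [0.0, 0.481, 0.877, -0.0]
contact_force: [-0.2, -0.4, -1.5]
width: 85.5
```

Run:
```python
from h import *
st();c=optics.calibration('wrist');im=optics.camera('wrist');cv2.imwrite('pics/w3.png',im[:,:,::-1])
for n,X in [('A',(602,44.7,150))]:print(n,proj(c,X).round(0))
im=optics.camera('scene')[:,:,::-1]
cv2.imwrite('pics/s3.png',cv2.resize(im[150:270,220:400],None,fx=4.4,fy=4.4,interpolation=cv2.INTER_CUBIC))
```

```text
t 7.1 p [603.1  45.2 210.3] F [-0.2 -0.4 -1.5] w 85.5 T [-0.01  0.05 -0.  ]
y axis ang 32.5 z [-0. -0. -1.] j [-0.66  0.28  0.62  1.64 -0.17  1.28  0.56]
A [[318. 223.]]
```

View pics/w3.png

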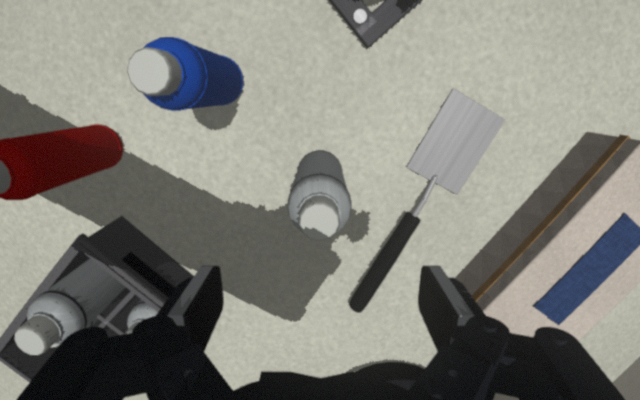

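View pics/s3.png

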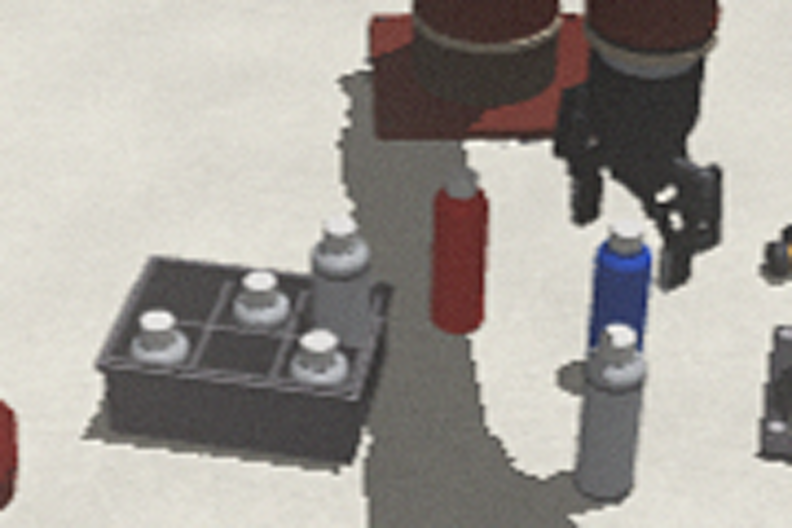

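Can B stands upright in its cell (scene crop (340,225)). Can A's cap is at (319,219), against a predicted (318,223), which is about 1 mm off. Descending.

>>> step_arm(targets=[[0,0,0,-1,0,-30,1],[0,0,0,0,0,-30,1],[0,0,0,0,0,-30,1],[0,0,0,0,0,-22,1],[0,0,0,0,0,-13,1]])

```text
time_s: 7.62
eef_pos: [600.5, 45.1, 82.6]
tool_rot: [-0.001, 0.485, 0.875, -0.001]
contact_force: [-0.8, 0.1, 0.1]
width: 85.4
```

>>> step_arm(targets=[[0,0,0,0,0,0,0],[0,0,0,0,0,0,-1],[0,0,0,0,0,0,-1],[0,0,0,0,0,0,-1],[0,0,0,0,0,0,-1]])

```text
time_s: 8.03
eef_pos: [603.2, 45.1, 87.3]
tool_rot: [0.001, 0.484, 0.875, 0.001]
contact_force: [-1.8, -0.4, 7.3]
width: 45.0
```

>>> step_arm(targets=[[0,0,0,0,0,0,-1]])

```text
time_s: 8.12
eef_pos: [603.2, 45.1, 87.3]
tool_rot: [0.001, 0.484, 0.875, 0.001]
contact_force: [-1.9, -1.2, 6.5]
width: 45.2
```

>>> step_arm(targets=[[0,0,0,0,0,10,-1],[0,0,0,0,0,25,-1],[0,0,0,0,0,35,-1],[0,0,0,0,0,38,-1],[0,0,0,0,0,38,-1]])

```text
time_s: 8.53
eef_pos: [601.5, 45.0, 233.8]
tool_rot: [0.0, 0.484, 0.875, 0.0]
contact_force: [0.6, 1.8, -2.0]
width: 45.2
```

>>> step_arm(targets=[[0,0,0,-5,-12,20,-1],[0,0,0,-10,-22,10,-1],[0,0,0,-13,-30,3,-1],[0,0,0,-14,-33,0,-1],[0,0,0,-15,-33,0,-1]])

```text
time_s: 8.95
eef_pos: [544.5, -86.0, 265.7]
tool_rot: [0.001, 0.483, 0.876, 0.001]
contact_force: [0.7, -0.1, -2.0]
width: 45.2
```

>>> step_arm(targets=[[0,0,0,-17,-34,0,-1],[0,0,0,-17,-34,0,-1],[0,0,0,-17,-34,0,-1],[0,0,0,-17,-32,0,-1],[0,0,0,-17,-30,0,-1]])

```text
time_s: 9.37
eef_pos: [458.6, -250.8, 265.4]
tool_rot: [0.001, 0.484, 0.875, 0.001]
contact_force: [0.5, 0.1, -1.4]
width: 44.9
```

>>> step_arm(targets=[[0,0,0,-14,-20,0,-1],[0,0,0,-6,-10,0,-1],[0,0,0,0,0,0,-1],[0,0,0,0,0,0,-1]])

```text
time_s: 9.7
eef_pos: [440.3, -278.5, 264.9]
tool_rot: [0.0, 0.484, 0.875, 0.001]
contact_force: [0.5, 0.3, -1.2]
width: 45.1
```

Run:
```python
from h import *
st()
```

```text
t 9.7 p [ 440.3 -278.5  264.9] F [ 0.5  0.3 -1.2] w 45.1 T [ 0.04 -0.   -0.05]
y axis ang 32.2 z [ 0.001  0.001 -1.   ] j [-0.36  0.04  0.87  1.76 -0.03  1.36  1.08]
```

>>> step_arm(targets=[[0,0,0,0.5,-0.5,-20,-1],[0,0,0,0,0,-25,-1],[0,0,0,0,0,-25,-1],[0,0,0,0,0,-15,-1],[0,0,0,0,0,0,-1]])

```text
time_s: 10.12
eef_pos: [440.1, -276.4, 176.4]
tool_rot: [-0.003, 0.482, 0.876, -0.0]
contact_force: [-1.3, 0.5, -0.9]
width: 45.0
```

Run:
```python
from h import *
st()
im=optics.camera('wrist')[:,:,::-1];cv2.imwrite('pics/w4.png',im)
im=optics.camera('scene')[:,:,::-1]
cv2.imwrite('pics/s4.png',cv2.resize(im[150:270,220:400],None,fx=4.4,fy=4.4,interpolation=cv2.INTER_CUBIC))
```

```text
t 10.12 p [ 440.1 -276.4  176.4] F [-1.3  0.5 -0.9] w 45.0 T [0.01 0.02 0.01]
y axis ang 32.4 z [-0.005  0.002 -1.   ] j [-0.33  0.13  0.88  1.88 -0.11  1.18  1.15]
```

View pics/w4.png

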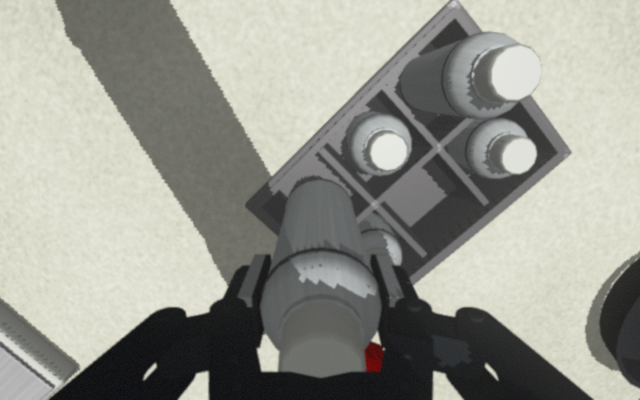

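View pics/s4.png

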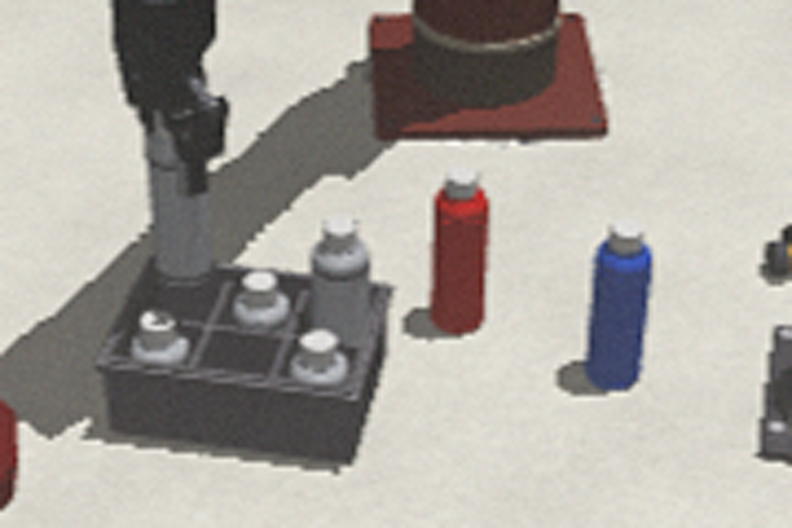

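The can hangs vertical over its cell: foot at about (325,185) in the wrist view and (185,275) in the scene crop. Y is 2 mm high, so I'll correct that and lower.

>>> step_arm(targets=[[0,0,0,0.5,-2.5,0,-1],[0,0,0,0,0,-15,-1],[0,0,0,0,0,-20,-1],[0,0,0,0,0,-20,-1],[0,0,0,0,0,-15,-1]])

```text
time_s: 10.63
eef_pos: [442.0, -281.7, 109.4]
tool_rot: [0.001, 0.483, 0.876, 0.0]
contact_force: [0.7, 0.1, -2.0]
width: 45.0
```

>>> step_arm(targets=[[0,0,0,0,0,-8,-1],[0,0,0,0,0,-4,-1],[0,0,0,0,0,0,-1]])

```text
time_s: 10.88
eef_pos: [441.4, -281.9, 97.6]
tool_rot: [0.0, 0.483, 0.876, -0.0]
contact_force: [-0.9, 0.4, -1.4]
width: 45.1
```

>>> step_arm(targets=[[0,0,0,0,1.5,-3,-1],[0,0,0,0,0,-2,-1],[0,0,0,0,0,-1,-1],[0,0,0,0,0,0,-1]])

```text
time_s: 11.22
eef_pos: [441.8, -280.6, 92.3]
tool_rot: [0.001, 0.483, 0.875, 0.0]
contact_force: [-1.6, 0.7, 4.4]
width: 45.4
```

Floor contact (4.4 N). Releasing and lifting.

>>> step_arm(targets=[[0,0,0,0,0,0,0.2],[0,0,0,0,0,0,0.5],[0,0,0,0,0,0,0.5],[0,0,0,0,0,0,0.5]])

```text
time_s: 11.55
eef_pos: [441.1, -280.3, 91.4]
tool_rot: [0.0, 0.483, 0.876, 0.0]
contact_force: [-0.1, -0.2, 0.4]
width: 64.3
```

>>> step_arm(targets=[[0,0,0,0,0,15,0.5],[0,0,0,0,0,35,0.5],[0,0,0,0,0,40,1],[0,0,0,0,0,40,1],[0,0,0,0,0,40,1]])

```text
time_s: 11.97
eef_pos: [440.4, -280.5, 263.2]
tool_rot: [-0.0, 0.484, 0.875, -0.0]
contact_force: [1.8, 0.4, -0.7]
width: 85.6
```

>>> step_arm(targets=[[0,0,0,5,20,20,1],[0,0,0,8,38,10,1],[0,0,0,8,40,10,1],[0,0,0,8,40,0,1],[0,0,0,8,40,0,1]])

```text
time_s: 12.38
eef_pos: [478.2, -101.0, 302.2]
tool_rot: [0.001, 0.484, 0.875, 0.001]
contact_force: [0.8, 0.1, 0.5]
width: 85.0
```

>>> step_arm(targets=[[0,0,0,6,40,0,1],[0,0,0,5,40,0,1],[0,0,0,5,40,0,1],[0,0,0,5,40,0,1],[0,0,0,3,40,0,1]])

```text
time_s: 12.8
eef_pos: [501.9, 99.3, 301.3]
tool_rot: [0.0, 0.483, 0.875, 0.0]
contact_force: [1.4, -0.9, -0.5]
width: 85.4
```

>>> step_arm(targets=[[0,0,0,3,40,0,1],[0,0,0,3,40,0,1],[0,0,0,3,20,0,1],[0,0,0,0,0,0,1]])

```text
time_s: 13.13
eef_pos: [510.0, 203.3, 300.2]
tool_rot: [-0.001, 0.48, 0.877, -0.0]
contact_force: [-0.5, -0.7, -0.6]
width: 85.5
```

Run:
```python
from h import *
st();c=optics.calibration('wrist');im=optics.camera('wrist');cv2.imwrite('pics/w5.png',im[:,:,::-1])
print(proj(c,(518.6,267.5,230)).round(0))
im=optics.camera('scene')[:,:,::-1]
cv2.imwrite('pics/s5.png',cv2.resize(im[150:270,220:460],None,fx=3.3,fy=3.3,interpolation=cv2.INTER_CUBIC))
```

```text
t 13.13 p [510.  203.3 300.2] F [-0.5 -0.7 -0.6] w 85.5 T [-0.04  0.11 -0.02]
y axis ang 32.6 z [-0.001  0.    -1.   ] j [-0.83  0.09  0.4   1.62 -0.04  1.43  0.15]
[[387. 143.]]
```

View pics/w5.png

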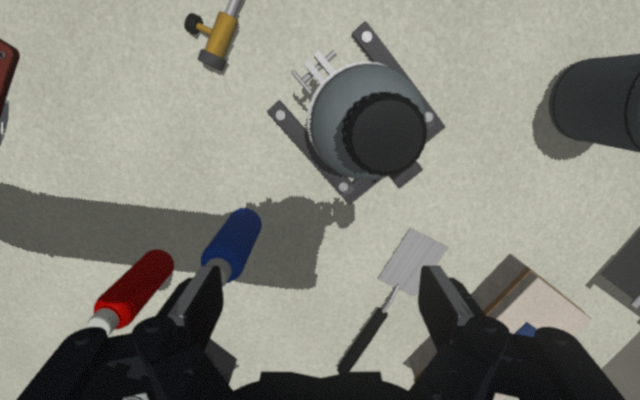

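View pics/s5.png

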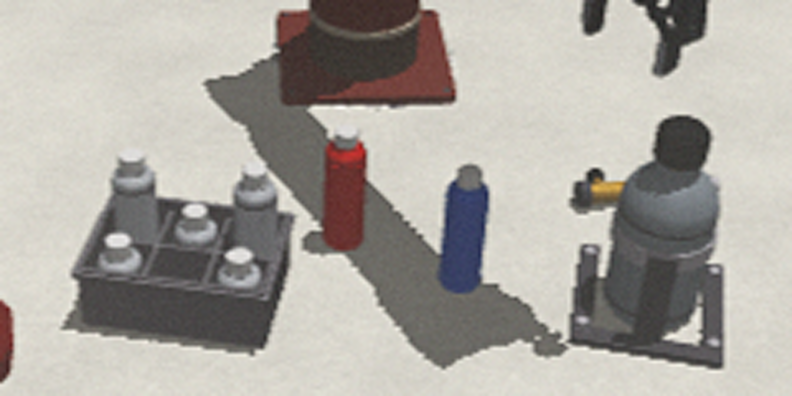

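Both cans stand in the crate. The bracketed cylinder's cap is centred near (387,134), with the prediction at (387,143). The spare is at the right edge. I'll refine the estimate with an enlarged crop.

Run:
```python
from h import *
c=optics.calibration('wrist');im=cv2.imread('pics/w5.png')
f=5;cr=cv2.resize(cv2.convertScaleAbs(im[80:190,320:450],alpha=2,beta=10),None,fx=f,fy=f,interpolation=cv2.INTER_CUBIC)
def circ(x,y,z,r,col):
    t=np.linspace(0,2*np.pi,60);p=proj(c,np.c_[x+r*np.cos(t),y+r*np.sin(t),np.full(60,z)])
    cv2.polylines(cr,[(((p-[320,80])+.5)*f-.5).astype(int)],True,col,1)
circ(518.6,267.5,230,26,(0,255,0));circ(518.6,267.5,195,26,(0,0,255))
circ(522,266,230,26,(255,255,0))
cv2.imwrite('pics/ovcap.png',cr);print(onz(c,(387,134),230).round(1))
```

```text
[516.9 265.7 230. ]
```

View pics/ovcap.png

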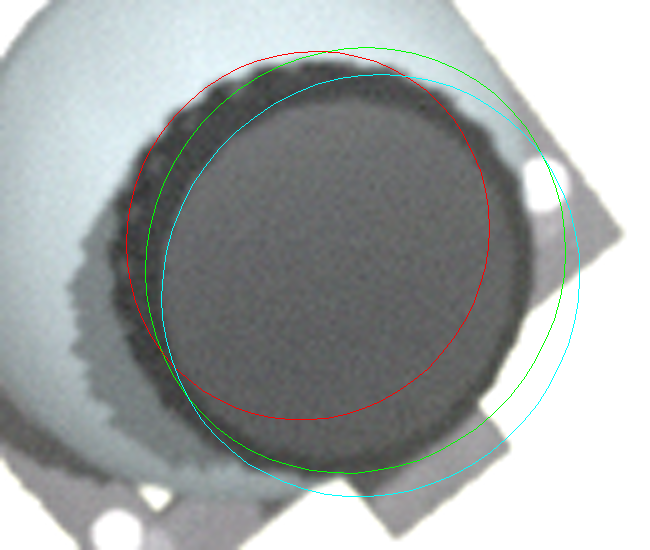

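The calibration differs between the two reads, so the arm was probably still settling. I'll re-read it with a settled picture.

Run:
```python
from h import *
f=5
for k in range(3):
    st();c=optics.calibration('wrist');im=optics.camera('wrist')[:,:,::-1]
    print(proj(c,(518.6,267.5,230)).round(1))
cr=cv2.resize(cv2.convertScaleAbs(im[80:190,320:450],alpha=2,beta=10),None,fx=f,fy=f,interpolation=cv2.INTER_CUBIC)
def circ(x,y,z,r,col):
    t=np.linspace(0,2*np.pi,60);p=proj(c,np.c_[x+r*np.cos(t),y+r*np.sin(t),np.full(60,z)])
    cv2.polylines(cr,[(((p-[320,80])+.5)*f-.5).astype(int)],True,col,1)
circ(518.6,267.5,230,26,(0,255,0));circ(518.6,267.5,195,26,(0,0,255));circ(516.5,265,230,26,(255,255,0))
cv2.imwrite('pics/ovcap2.png',cr)
```

```text
t 13.23 p [511.  197.4 300.8] F [ 0.2 -0.2  0.2] w 85.7 T [-0.08 -0.02 -0.  ]
y axis ang 32.3 z [-0.001 -0.001 -1.   ] j [-0.82  0.09  0.4   1.62 -0.04  1.43  0.15]
[[390.9 133.1]]
t 13.28 p [511.2 196.2 301.1] F [ 0.1 -0.5  0.7] w 85.3 T [ 0.02 -0.01  0.03]
y axis ang 32.1 z [-0.    -0.001 -1.   ] j [-0.82  0.09  0.4   1.63 -0.04  1.43  0.15]
[[391.4 130.9]]
t 13.33 p [511.3 195.6 301.3] F [-0.  -0.6  0. ] w 85.4 T [-0.03 -0.03  0.01]
y axis ang 32.1 z [ 0.    -0.001 -1.   ] j [-0.82  0.09  0.41  1.63 -0.04  1.43  0.15]
[[391.5 130. ]]
```

View pics/ovcap2.png

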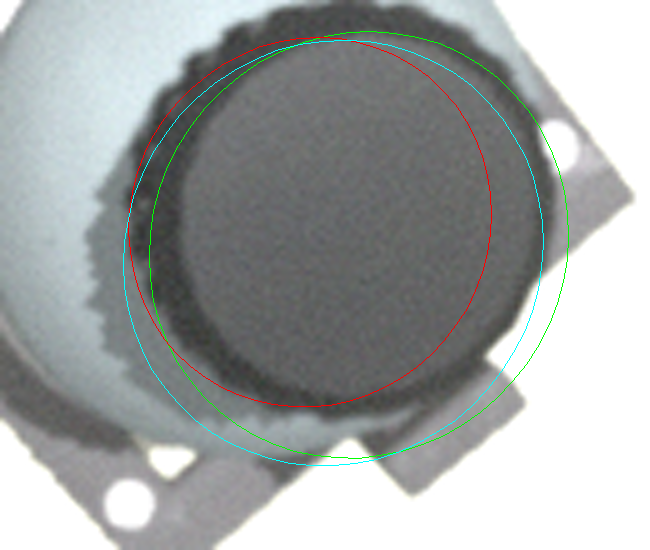

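The arm was still drifting about 8 mm after its last move. I'll move above the cap, let it settle, then measure.

>>> step_arm(targets=[[0,0,0,2,20,0,1],[0,0,0,3,25,0,1],[0,0,0,2,18,0,1],[0,0,0,0,6,0,1],[0,0,0,0,0,0,1]])

```text
time_s: 13.8
eef_pos: [517.7, 267.5, 300.9]
tool_rot: [-0.0, 0.483, 0.876, -0.0]
contact_force: [-0.1, -0.5, 0.2]
width: 85.7
```

>>> step_arm(targets=[[0,0,0,0,0,0,1],[0,0,0,0,0,0,1],[0,0,0,0,0,0,1],[0,0,0,0,0,0,1]])

```text
time_s: 14.13
eef_pos: [518.2, 265.3, 301.5]
tool_rot: [0.0, 0.484, 0.875, 0.0]
contact_force: [0.1, -0.3, 0.4]
width: 85.0
```

Run:
```python
from h import *
f=3
for k in range(2):
    st();c=optics.calibration('wrist');im=optics.camera('wrist')[:,:,::-1]
    print(proj(c,(518.6,267.5,230)).round(1))
cr=cv2.resize(cv2.convertScaleAbs(im[120:320,200:440],alpha=2,beta=10),None,fx=f,fy=f,interpolation=cv2.INTER_CUBIC)
def circ(x,y,z,r,col):
    t=np.linspace(0,2*np.pi,60);p=proj(c,np.c_[x+r*np.cos(t),y+r*np.sin(t),np.full(60,z)])
    cv2.polylines(cr,[(((p-[200,120])+.5)*f-.5).astype(int)],True,col,1)
circ(518.6,267.5,230,26,(0,255,0));circ(518.6,267.5,195,26,(0,0,255))
cv2.imwrite('pics/ovcap3.png',cr)
```

```text
t 14.13 p [518.2 265.3 301.5] F [ 0.1 -0.3  0.4] w 85.0 T [ 0.01 -0.03  0.06]
y axis ang 32.1 z [ 0.  0. -1.] j [-0.87  0.17  0.37  1.54 -0.06  1.44  0.06]
[[321.8 214.7]]
t 14.18 p [518.1 265.6 301.5] F [-0.2  0.6  0.7] w 85.3 T [0.02 0.03 0.09]
y axis ang 32.1 z [ 0.  0. -1.] j [-0.87  0.17  0.37  1.54 -0.06  1.44  0.06]
[[321.7 215.1]]
```

View pics/ovcap3.png

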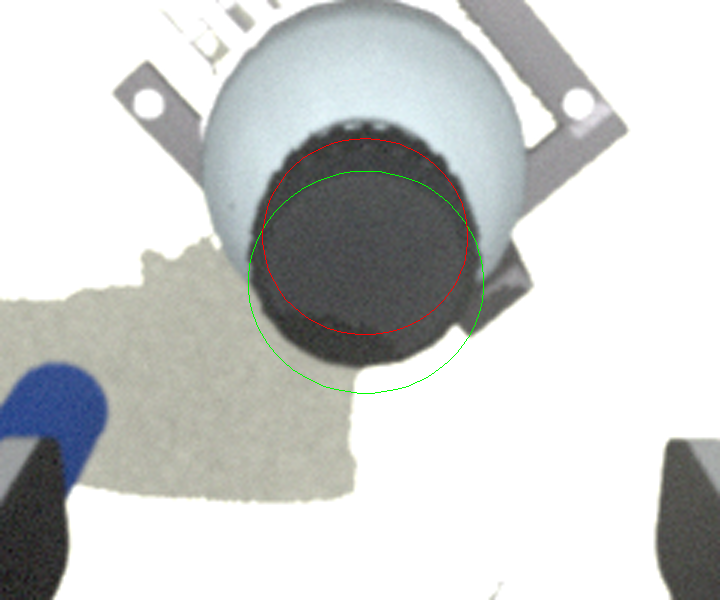

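Run:
```python
from h import *
cw=optics.calibration('wrist')
print(onz(cw,(321.2,206.5),230).round(1))
def circ(cr,c,off,f,x,y,z,r,col):
    t=np.linspace(0,2*np.pi,60);p=proj(c,np.c_[x+r*np.cos(t),y+r*np.sin(t),np.full(60,z)])
    cv2.polylines(cr,[(((p-off)+.5)*f-.5).astype(int)],True,col,1)
out=[]
for n,(x0,y0) in {'top':(155,165),'scene':(395,175)}.items():
    c=optics.calibration(n);f=6
    im=cv2.imread(f'pics/{n}0.png')[y0:y0+75,x0:x0+65];cr=cv2.resize(cv2.convertScaleAbs(im,alpha=2,beta=10),None,fx=f,fy=f,interpolation=cv2.INTER_CUBIC)
    for X,col in [((518.6,267.5),(0,255,0)),((514,268),(255,255,0)),((521,271),(0,0,255))]:
        circ(cr,c,[x0,y0],f,*X,230,26,col)
    circ(cr,c,[x0,y0],f,518.6,267.5,100,50,(0,255,0))
    out.append(cr)
cv2.imwrite('pics/ovcap4.png',np.hstack(out))
```

```text
[515.1 272.6 230. ]
```

View pics/ovcap4.png

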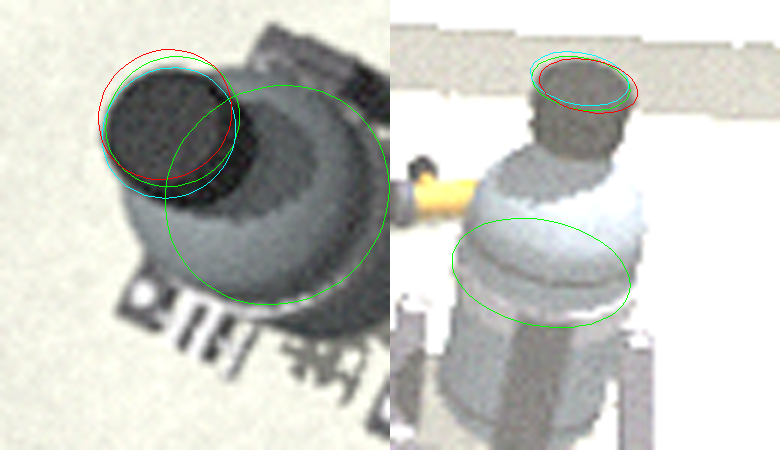

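The original top and scene overlays also prefer about (514–516, 269). The wrist view says (515,272.6). All agree along the jaw axis, so I'll take (516.5,271). Descending around the cap.

>>> step_arm(targets=[[0,0,0,-1.6,5.4,-10,1],[0,0,0,0,0,-20,1],[0,0,0,0,0,-25,1],[0,0,0,0,0,-25,1],[0,0,0,0,0,-15,1]])

```text
time_s: 14.65
eef_pos: [515.0, 271.6, 202.8]
tool_rot: [-0.001, 0.483, 0.876, -0.001]
contact_force: [-0.2, -0.5, 0.3]
width: 85.1
```

>>> step_arm(targets=[[0,0,0,0,0,-8,1],[0,0,0,0,0,-2,1],[0,0,0,0,0,0,1],[0,0,0,0,0,0,1]])

```text
time_s: 14.98
eef_pos: [516.8, 272.2, 197.2]
tool_rot: [0.0, 0.483, 0.875, 0.001]
contact_force: [-0.1, 0.3, -0.1]
width: 85.1
```

Run:
```python
from h import *
st();im=optics.camera('wrist')[:,:,::-1];cv2.imwrite('pics/w6.png',im)
im=optics.camera('scene')[:,:,::-1]
cv2.imwrite('pics/s6.png',cv2.resize(im[140:270,340:500],None,fx=4,fy=4,interpolation=cv2.INTER_CUBIC))
```

```text
t 14.98 p [516.8 272.2 197.2] F [-0.1  0.3 -0.1] w 85.1 T [-0.01 -0.04  0.01]
y axis ang 32.2 z [ 0.001  0.001 -1.   ] j [-0.87  0.22  0.36  1.69 -0.08  1.24  0.07]
```

View pics/w6.png

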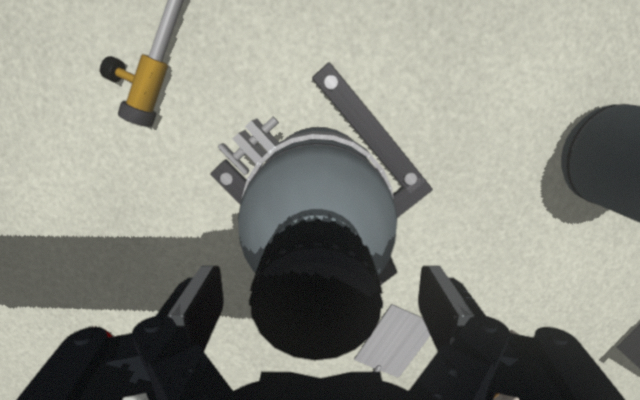

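View pics/s6.png

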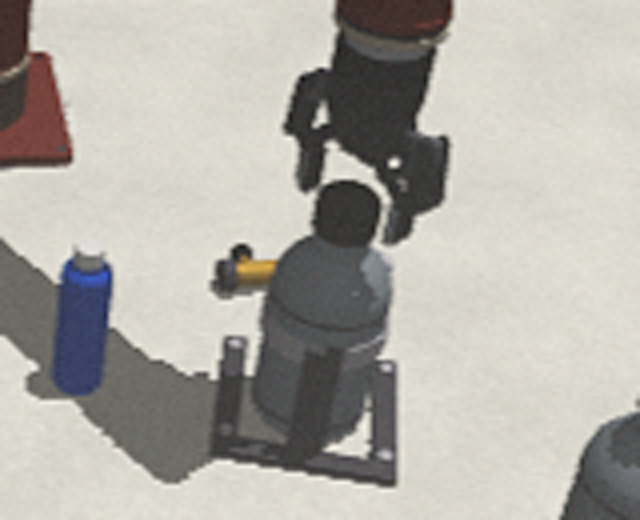

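Run:
```python
from h import *
c=optics.calibration('wrist')
t=np.linspace(0,2*np.pi,90)
for x,y in [(516.8,272.2),(515.5,271.4),(518.6,267.5)]:
  p=proj(c,np.c_[x+26*np.cos(t),y+26*np.sin(t),0*t+230]);print(x,y,p.min(0).round(),p.max(0).round())
```

```text
516.8 272.2 [250. 248.] [388. 365.]
515.5 271.4 [246. 248.] [384. 365.]
518.6 267.5 [249. 261.] [385. 375.]
```

The cap spans columns 250–382 between fingers that sit symmetric about 321. I'll nudge about 1.5 mm and close.

>>> step_arm(targets=[[0,0,0,-1.5,0.3,0,0.6],[0,0,0,0,0,0,0],[0,0,0,0,0,0,-1],[0,0,0,0,0,0,-1],[0,0,0,0,0,0,-1]], squeeze=50)

```text
time_s: 15.5
eef_pos: [515.1, 272.3, 196.9]
tool_rot: [0.0, 0.483, 0.875, 0.0]
contact_force: [-2.1, -0.1, 5.3]
width: 51.4
```

>>> step_arm(targets=[[0,0,0,0,0,0,-1],[0,0,0,0,0,0,-1]])

```text
time_s: 15.67
eef_pos: [515.1, 272.4, 196.9]
tool_rot: [0.0, 0.483, 0.875, 0.0]
contact_force: [-1.6, -0.1, 5.3]
width: 50.9
```

Run:
```python
from h import *
st()
```

```text
t 15.67 p [515.1 272.4 196.9] F [-1.6 -0.1  5.3] w 50.9 T [-0.08  0.36 -0.02]
y axis ang 32.2 z [ 0.001  0.001 -1.   ] j [-0.87  0.22  0.36  1.7  -0.08  1.24  0.07]
```

Gripped with low side forces. I'll try counter-clockwise first, in small turns, watching the torque.

>>> step_arm(targets=[[0,0,3,0,0,0,-1],[0,0,3,0,0,0,-1],[0,0,3,0,0,0,-1],[0,0,0,0,0,0,-1]])

```text
time_s: 16.0
eef_pos: [515.0, 272.6, 196.9]
tool_rot: [0.0, 0.411, 0.911, 0.001]
contact_force: [-2.2, 0.4, 6.8]
width: 51.4
```

Run:
```python
from h import *
st()
```

```text
t 16.0 p [515.  272.6 196.9] F [-2.2  0.4  6.8] w 51.4 T [ 0.09  0.24 -0.04]
y axis ang 41.4 z [ 0.001  0.001 -1.   ] j [-0.85  0.22  0.34  1.7  -0.08  1.24  0.23]
```

It turned 9° with torque near zero and no stop, so counter-clockwise is the free way. Continuing.

>>> step_arm(targets=[[0,0,4,0,0,0,-1],[0,0,6,0,0,0,-1],[0,0,6,0,0,0,-1],[0,0,6,0,0,0,-1],[0,0,6,0,0,0,-1]])

```text
time_s: 16.42
eef_pos: [514.8, 272.6, 196.9]
tool_rot: [0.0, 0.178, 0.984, 0.0]
contact_force: [-2.5, 0.0, 5.5]
width: 50.8
```

Run:
```python
from h import *
st()
```

```text
t 16.42 p [514.8 272.6 196.9] F [-2.5  0.   5.5] w 50.8 T [ 0.03  0.53 -0.01]
y axis ang 69.5 z [ 0.     0.001 -1.   ] j [-0.81  0.22  0.28  1.69 -0.06  1.24  0.71]
```

>>> step_arm(targets=[[0,0,6,0,0,0,-1],[0,0,6,0,0,0,-1],[0,0,6,0,0,0,-1],[0,0,6,0,0,0,-1],[0,0,4,0,0,0,-1]])

```text
time_s: 16.83
eef_pos: [514.4, 272.0, 196.9]
tool_rot: [-0.0, -0.066, 0.998, 0.0]
contact_force: [-5.1, -2.3, 8.8]
width: 51.6
```

Run:
```python
from h import *
st()
```

```text
t 16.83 p [514.4 272.  196.9] F [-5.1 -2.3  8.8] w 51.6 T [-0.58  0.93 -0.13]
y axis ang 97.5 z [-0.001  0.    -1.   ] j [-0.76  0.22  0.23  1.69 -0.05  1.24  1.18]
```

>>> step_arm(targets=[[0,0,4,0,0,0,-1],[0,0,4,0,0,0,-1],[0,0,4,0,0,0,-1],[0,0,3,0,0,0,-1]])

```text
time_s: 17.17
eef_pos: [514.4, 271.5, 196.9]
tool_rot: [-0.001, -0.194, 0.981, -0.0]
contact_force: [-5.1, -3.7, 9.4]
width: 51.1
```

Run:
```python
from h import *
st()
```

```text
t 17.17 p [514.4 271.5 196.9] F [-5.1 -3.7  9.4] w 51.1 T [-0.86  1.15 -0.13]
y axis ang 112.4 z [-0.001 -0.001 -1.   ] j [-0.74  0.22  0.2   1.69 -0.05  1.24  1.44]
```

>>> step_arm(targets=[[0,0,0,0,0,1,-1],[0,0,0,0,0,1.5,-1],[0,0,0,0,0,0,-1]])

```text
time_s: 17.42
eef_pos: [514.5, 271.5, 198.3]
tool_rot: [-0.001, -0.192, 0.981, -0.0]
contact_force: [-2.8, -3.3, 0.1]
width: 51.4
```

Run:
```python
from h import *
st()
```

```text
t 17.42 p [514.5 271.5 198.3] F [-2.8 -3.3  0.1] w 51.4 T [-0.63  0.49 -0.01]
y axis ang 112.1 z [-0.001 -0.001 -1.   ] j [-0.74  0.22  0.2   1.69 -0.05  1.24  1.43]
```

>>> step_arm(targets=[[0,0,4,0,0,0,-1],[0,0,4,0,0,0,-1],[0,0,2,0,0,0,-1],[0,0,0,0,0,0,-1]])

```text
time_s: 17.75
eef_pos: [514.5, 271.3, 198.1]
tool_rot: [-0.001, -0.277, 0.961, -0.001]
contact_force: [-1.9, -4.0, -1.7]
width: 51.2
```

Run:
```python
from h import *
st()
```

```text
t 17.75 p [514.5 271.3 198.1] F [-1.9 -4.  -1.7] w 51.2 T [-0.77  0.44 -0.03]
y axis ang 122.2 z [-0.001 -0.001 -1.   ] j [-0.72  0.22  0.19  1.69 -0.04  1.24  1.61]
```

>>> step_arm(targets=[[0,0,0,0,0,2,-1],[0,0,0,0,0,2,-1],[0,0,0,0,0,0,-1]])

```text
time_s: 18.0
eef_pos: [514.9, 271.3, 202.7]
tool_rot: [-0.0, -0.276, 0.961, -0.0]
contact_force: [-2.5, -4.7, -1.0]
width: 51.1
```

Run:
```python
from h import *
st()
```

```text
t 18.0 p [514.9 271.3 202.7] F [-2.5 -4.7 -1. ] w 51.1 T [-1.1   0.41  0.01]
y axis ang 122.1 z [-0.    -0.001 -1.   ] j [-0.72  0.21  0.19  1.68 -0.04  1.25  1.6 ]
```

It has risen 6 mm without resistance, so the cap is off the thread at about 90° of turn. Lifting straight up.

>>> step_arm(targets=[[0,0,0,0,0,4,-1],[0,0,0,0,0,5,-1],[0,0,0,0,0,6,-1],[0,0,0,0,0,6,-1],[0,0,0,0,0,6,-1]])

```text
time_s: 18.42
eef_pos: [515.2, 273.4, 231.2]
tool_rot: [0.001, -0.278, 0.961, 0.001]
contact_force: [0.0, -0.1, -0.7]
width: 50.9
```

>>> step_arm(targets=[[0,0,0,0,0,8,-1],[0,0,0,0,0,12,-1],[0,0,0,0,0,20,-1],[0,0,0,0,0,25,-1],[0,0,0,0,0,25,-1]])

```text
time_s: 18.83
eef_pos: [514.7, 272.4, 321.8]
tool_rot: [0.0, -0.277, 0.961, 0.0]
contact_force: [0.3, 0.7, -0.8]
width: 51.2
```

>>> step_arm(targets=[[0,0,0,0,0,10,-1],[0,0,0,0,0,0,-1],[0,0,0,0,0,0,-1],[0,0,0,0,0,0,-1]])

```text
time_s: 19.17
eef_pos: [514.4, 272.0, 328.3]
tool_rot: [-0.001, -0.277, 0.961, -0.0]
contact_force: [-0.4, -0.3, -1.0]
width: 51.2
```

Run:
```python
from h import *
st();cv2.imwrite('pics/w7.png',optics.camera('wrist')[:,:,::-1])
im=optics.camera('scene')[:,:,::-1]
cv2.imwrite('pics/s7.png',cv2.resize(im[110:290,220:480],None,fx=3,fy=3,interpolation=cv2.INTER_CUBIC))
im=optics.camera('top')[:,:,::-1];cv2.imwrite('pics/t7.png',im)
```

```text
t 19.17 p [514.4 272.  328.3] F [-0.4 -0.3 -1. ] w 51.2 T [-0.04  0.02 -0.01]
y axis ang 122.2 z [-0.002 -0.001 -1.   ] j [-0.73  0.16  0.19  1.49 -0.03  1.5   1.6 ]
```

View pics/w7.png

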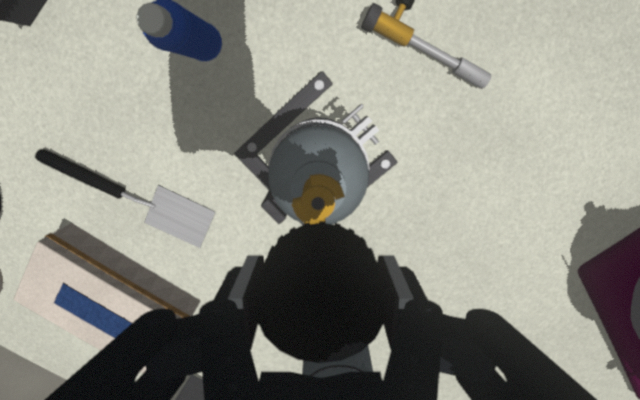

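View pics/s7.png

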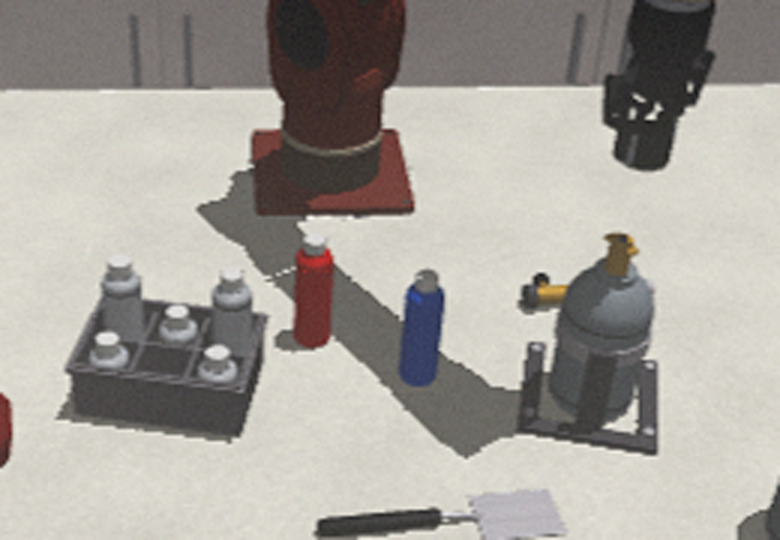

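View pics/t7.png

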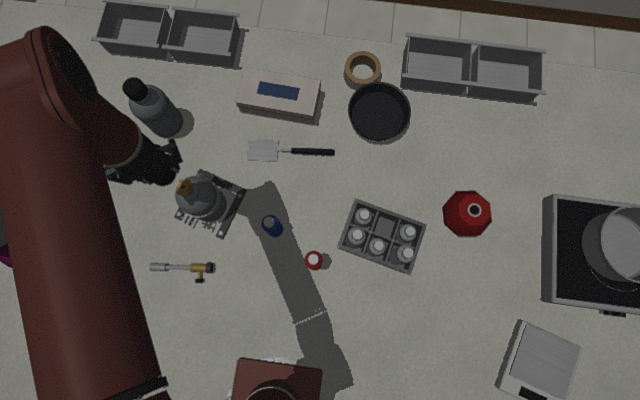

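The cap is held in the jaws (wrist view (320,290), scene crop (645,145)) about 100 mm above the bare brass valve at crop (618,255). Both tall cans are upright in the two corner cells, and nothing else has shifted. Handing in.

Run:
```python
from h import *
st();print(arm.close_job())
```

```text
t 19.32 p [514.4 271.9 328.3] F [-0.5  0.1 -1.3] w 51.1 T [ 0.08 -0.02 -0.03]
y axis ang 122.2 z [-0.002 -0.001 -1.   ] j [-0.73  0.16  0.19  1.49 -0.03  1.5   1.6 ]
the job is handed in; nothing more can be done
None
```

The job is handed in: both tall refill cans are in the crate, and the guard cap is off and still held in the gripper.

- **Cans:** One stands in the (x-, y+) cell and the other in the (x-, y-) cell. In the final pictures both are upright.
- **Cap:** It turned freely counter-clockwise with no stop. I turned it about 90°, then lifted it straight up with no resistance.
- **Final state:** The cap is about 100 mm above the bare brass valve, with the fingers at 51 mm and about 1 N on the tool. The last pictures show the spare cylinder, torch, mould, palette knife, and the blue and red cans where they were. The clock stood at 19.3 s.

**Disagreement:** My first estimate of the cap position from the top and scene pictures was about 6 mm off from the wrist camera. The first wrist reading was also unreliable because the arm was still settling. I repeated it with the arm still and centred the grip on the corrected position. No other checks failed.

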